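# Open the child-resistant tablet bottle

### The job

Open the amber bottle clamped in the bench holder: its white child-resistant cap must be pressed fully down and, while held down, turned a sixth of a turn anticlockwise past its lock. Lift the cap off and set it down gently, open side down, inside the empty shallow steel tray, without knocking over the two small vials and the bottle standing nearby.

Things in the scene. Friction and masses are not known exactly. Their poses are not given: they have to be found in the camera images.
- bottle: Square amber bottle (58 mm, body 76 mm high, shoulder to 84) clamped in a steel bench holder, all fixed. Origin on the bench under the bottle's axis, z up. Base plate x -50 to 50 mm, y -84 to 52, 8 thick; jaws 52 mm high at y = +-30 to +-43; screw with black knob out to y = -97, 46 high. Neck 32 mm across with three lugs.
- mouth (a point): Centre of the rim of the bottle's neck, 106 mm above the bench, on the common axis of bottle and cap; axes as the bottle's. The cap comes off straight up; it is clear of the neck when its underside is above this point, 15 mm higher than when locked.
- cap: White round ribbed cap, two arrows moulded on top, 51 mm across, 30 high, about 60 g, on the amber bottle. Origin: centre of its open underside, 91 mm above the bench when locked; x along the bottle's x then. Locked, it cannot be pulled off or turned more than 5 degrees. Pressed down, it turns anticlockwise (seen from above): free of its lock from 46 degrees, best 60, end stop at 78.
- cap_top (a point): Centre of the cap's flat top, 30 mm above its underside; 121 mm above the bench while locked. The straight ribbed side below it is the place to grip.
- cap_liner (a joint): Spring disc inside the cap, m: 0 locked, grows as the cap is pressed down on the rim, solid stop at 0.0075, -0.003 when the cap is off. The lock lets go from 0.0055; press 6.5 mm before turning and stay down while turning. The cap resists with 4 N at 0 and 10 N at the stop, and is pushed up when freed, so keep hold of it.
- tray: Shallow open steel tray 112 mm (its x) by 172 mm (its y), walls 19 mm high and 2 mm thick, floor 2 mm thick, 0.4 kg, loose on the bench, empty. Origin at the centre of its underside. An opening gripper has most room along its y.
- vial_1: Small vial with a wide purple cap, 26 mm across, 55 mm high, standing loose on the bench; bystander. Origin at the centre of its underside.
- vial_2: A second vial, the same as the first; bystander. Origin at the centre of its underside.
- bottle_buffer: Round bottle with a blue screw cap, 54 mm across, 103 mm high, standing loose behind the vials; bystander. Origin at the centre of its underside.
Mind the look-alikes: they are no part of the job. Of the things like the cap, leave any that is yellow; of the rest the smaller one is meant. Of the things that look like the tray, the larger one is meant.

How it is judged:
On the way, in this order (a step that is already met when the one before it is completed fails the run):
1. the cap is pressed down at least 4 mm on the neck, still at its locked angle (z of cap in the frame of mouth below -0.019 m and angle between the x axis of cap and the x axis of bottle, either way round below 0.5 rad and horizontal distance between cap and mouth below 0.008 m), for 0.05 s.
2. the cap is turned past its lock, still on the neck (z of cap in the frame of mouth below -0.004 m and angle between the x axis of cap and the x axis of bottle, either way round above 0.76 rad and horizontal distance between cap and mouth below 0.008 m), for 0.05 s.
3. the cap is lifted clear of the neck (z of cap in the frame of mouth above 0.002 m), for 0.05 s.
At the end, for the whole second after the job is handed in: The cap stands at rest, open side down (tilt under 0.12 rad), flat on the floor of the tray (underside within 7 mm of the tray's underside, clear of the walls: centre within 32 mm across and 62 mm along of the tray's centre); the tray lies flat on the bench (x of cap in the frame of tray between -0.032 and 0.032 m and y of cap in the frame of tray between -0.062 and 0.062 m and z of cap in the frame of tray between -0.007 and 0.007 m and angle between cap's own z axis and vertical below 0.12 rad and angle between tray's own z axis and vertical below 0.06 rad and linear speed of cap below 0.02 m/s and height (world z) of tray below 0.005 m); the robot touches nothing.
It fails at once if a vial or the blue-capped bottle is knocked over or pushed more than 50 mm (angle between any of vial_1, vial_2, bottle_buffer's own z axis and vertical above 0.5 rad or distance of any of vial_1, vial_2, bottle_buffer from where it was at the start of the episode above 0.05 m).
It fails at once if the cap is dropped from more than about 20 mm, or let fly off the neck (linear speed of cap above 0.65 m/s and contact force between the fingers and cap below 0.05 N).
It also fails if it takes over 45 s, if anything falls off the work surface, if the arm or the gripper's body presses on something with over 40 N, if the wrist force passes 120 N, or if a joint passes its speed limit or range.

### The arm

A 6-joint arm with a two-finger parallel gripper is mounted at the origin on a cart in front of the work surface, level with it; the furniture and walls round the work are solid. World frame = base frame: x ahead of the robot, y to its left, z up, the work surface at z = 0. Lengths are in m, angles in rad, forces in N, time in s.
With the tool pointing down it reaches from about 0.35 to 0.975 m from the base axis. Payload 4.9 kg.
Tool frame: the origin (TCP) lies midway between the tips of the shut fingers; the grasp point (between the pads) lies 19 mm behind it; z points along the fingers, y is the line along which they close (so a half turn about z gives the same grasp; the last joint's range is limited). The gripper opens to 85 mm and grips with 20 to 120 N. Pads are 22 mm wide; open, the fingers measure 114 mm over their backs; the gripper's body (76 mm by 85 mm) begins 54 mm behind the grasp point. The pads swing forward as they close: fully open they stand 13 mm farther back than shut.
Start: joints at [-1.46, 0.053, 1.613, -0, 1.476, -0.119], TCP at [0.142, -0.609, 0.231] pointing down, gripper open.
Joint ranges: [-3.01, 3.01], [-1.01, 2.22], [0.06, 2.58], [-1.02, 4.17], [0.09, 2.62], [-3.14, 3.14]. Speed limits (rad/s): [2.57, 2.57, 3.14, 3.14, 3.14, 3.14].

### API

Orientations are given as a unit quaternion [x, y, z, w].
In Python, from cell import monitor, snapshot, camera_model, job gives the robot as it stands. The module is installed in compiled form; this text tells all that it offers.
- The arm moves only by the tool carry_out, never from a script. Its argument "steps" is a list that holds one entry, the list of rows, each a list of 7 numbers: the opening, from 0 (shut) to 1 (fully open), then the shift along the tool's x, y, z in units of 25 mm (1.0 is 25 mm), then the turn, a rotation vector about the tool's x, y, z in degrees. In form: [[[jaw, x, y, z, rx, ry, rz], ...]]. A call has 1 to 20 rows; each row is the pose to reach, as a shift and turn from the pose commanded when the call began, along the tool's axes at that moment; what a row does not reach only later rows make up. A row lasts 1/12 s, in which the tool goes at most 41.7 mm and 7.16 degrees, less where a joint would pass 70% of its speed; a pose out of reach is approached as far as the arm can. A call with a gripper value outside its range is refused whole. The fingers move at their own pace and stop on an object; "newtons" is the grip in N (left out, the last holds). Time passes only in rows, so rows that repeat a pose let the fingers close. It gives the time, the measured TCP pose, the force, the opening and the grip force at its end, in the units of the state.
- monitor.sense(): the state, without advancing time (a new reading comes with each control period).
- snapshot(name): name is "side" or "top"; returns (picture, depth): 420x560x3 uint8, red, green, blue; 420x560 float32, m along the optical axis (not along the pixel's ray), 0 where there is no reading.
- camera_model(name): a dict with "vfov" (degrees; the focal length in pixels is half the picture's height over the tangent of half this angle, whatever the lens; pixels are square), "cx", "cy" (the principal point, pixels), "R" (3x3) and "t" (3): a world point X has camera coordinates R X + t. Camera axes: x right, y down, z forward; pixel columns grow to the right and rows downward; lengths in m; the calibration is good to about 2 mm. A picture is of the moment at which its call begins. camera_model takes no time and is no camera call.
- job.job_done(): hands the job in; it is judged then, once.
The state is a dict: "t": time; "joint_pos": joint angles; "joint_velocities": joint speeds; "tau": joint torques, N m; "ee_pos": TCP position; "ee_rot": TCP orientation; "contact_force": force on the tool from outside, world axes, zero at the start; "ft_torque": the same for the moment, N m; "finger_gap": opening from 0.0 (shut) to 1.0 (fully open); "gripper_force": force on a finger pad.
Only numpy, scipy, OpenCV 4.12 (cv2) and the standard library are available. Lean on these libraries where they do the work, as an engineer would, in place of code of your own. Each camera call takes 0.05 s, during which the arm holds its last target. There are 200 camera calls.

## Working session

There is one attempt and no reset: what is moved stays moved. The work goes in short steps, Python scripts to look and compute and a tool call to move; the robot and the scene stay as the last step left them, time stands still between calls to the robot, and variables do not carry over. Pictures are saved under pics/ and viewed, at most 10 in all, crops included, and the job is handed in when it is done.

Besides the shell and the picture viewer there is one more tool, called after "Request:" by a JSON object that holds its "op" and its "data". carry_out: Moves the arm, as the interface text tells. Its arguments: {"type":"object","properties":{"steps":{"type":"array"},"newtons":{"type":"number"}},"required":["steps"]}

```bash
mkdir -p pics
cat > h.py <<'E'
import numpy as np,cv2
from cell import monitor,snapshot,camera_model,job
def cloud(name):
    p,d=snapshot(name);m=camera_model(name);R=np.array(m["R"]);t=np.array(m["t"])
    f=210/np.tan(np.radians(m["vfov"])/2)
    v,u=np.mgrid[:420,:560]
    X=np.stack([(u-m["cx"])/f*d,(v-m["cy"])/f*d,d],-1)
    return p,d,(X-t)@R
def save(n,p): cv2.imwrite(f"pics/{n}.png",p[:,:,::-1])
E
python3 - <<'E'
from h import *
for n in("top","side"):
    p,d,W=cloud(n);save(n+"0",p);np.savez(n+"0",p=p,d=d,W=W);m=camera_model(n);print(n,m, (d>0).mean())
print(monitor.sense())
E
```

```text
top {'vfov': 49.658687798474915, 'cx': 279.31783912117083, 'cy': 208.43762133463449, 'R': array([[-0.00495843, -0.99993378,  0.01038533],
       [-0.98013966,  0.00280085, -0.19828868],
       [ 0.19824646, -0.01116228, -0.98008864]]), 't': array([0.14930884, 0.52314102, 0.86184094])} 0.9959183673469387
side {'vfov': 42.95405999498686, 'cx': 289.7961525017007, 'cy': 207.5084294576613, 'R': array([[ 0.99961213, -0.00900192,  0.02635423],
       [ 0.02075944, -0.38995319, -0.92060065],
       [ 0.01856409,  0.92079068, -0.38961506]]), 't': array([-0.48954447,  0.14407706,  0.80521082])} 0.9959311224489796
{'t': 0.1, 'joint_pos': array([-1.46000181e+00,  5.33315354e-02,  1.61417394e+00, -1.98943307e-05,
        1.47601139e+00, -1.19026866e-01]), 'joint_velocities': array([ 0.00053734, -0.00144235, -0.00425013,  0.00101085, -0.0003471 ,
        0.0004862 ]), 'tau': array([ 4.81812572e-05, -3.94905567e+01, -3.71363282e+01, -1.72828254e-04,
        3.92266302e-03,  1.04155635e-05]), 'ee_pos': array([ 0.14229186, -0.60799642,  0.23015043]), 'ee_rot': array([ 9.93404459e-01,  1.14658862e-01, -5.94133536e-06, -9.62138948e-04]), 'contact_force': array([0.02983236, 0.55741042, 0.15700608]), 'ft_torque': array([ 0.00910148, -0.01291731, -0.03130555]), 'gripper_force': 0.0, 'finger_gap': 1.0012776309679436}
```

View pics/top0.png

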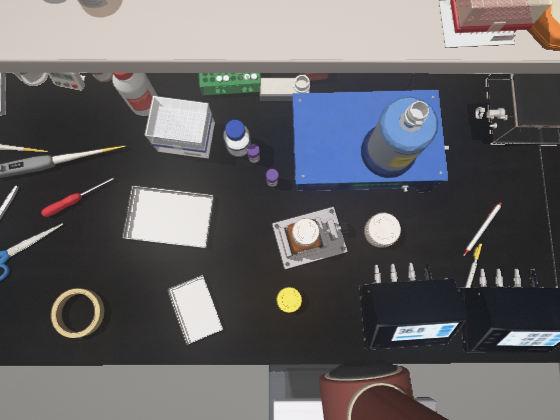

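View pics/side0.png

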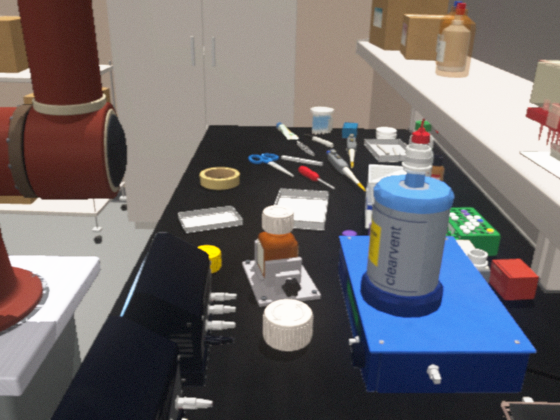

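The top view shows the capped amber bottle at about (306,231) with its knob at (337,229). The larger loose cap is at (382,230) and the yellow one at (289,300). The large tray is at (168,217) and the small look-alike at (195,308). The vials are at (254,153) and (272,177), with the blue-capped bottle at (237,135). The side view agrees: the bottle cap is at (278,219), with open space around it.

Run:
```python
from h import *
Z=np.load("top0.npz");p,d,W=Z["p"],Z["d"],Z["W"]
S=np.load("side0.npz")
def rep(n,m,W):
    q=W[m];print(n,m.sum(),"med",np.median(q,0).round(4),"min",np.percentile(q,1,axis=0).round(4),"max",np.percentile(q,99,axis=0).round(4))
def box(r0,r1,c0,c1):
    m=np.zeros(d.shape,bool);m[r0:r1,c0:c1]=1;return m
def circ(m,W):
    (c,r)=cv2.minEnclosingCircle(W[m][:,:2].astype(np.float32));return np.round(c,4),round(r,4)
z=W[...,2]
m=box(212,250,280,330)&(z>.115)&(z<.13);rep("captop",m,W);print(circ(m,W))
m=box(205,260,360,405)&(z>.02);rep("bigcap",m,W)
zs=S["W"][...,2];ms=np.zeros(zs.shape,bool);ms[195,0]=0;ms[195:240,255:300]=1
m=ms&(zs>.116)&(zs<.13);rep("captop side",m,S["W"]);print(circ(m,S["W"]))
# base plate
m=box(195,275,262,355)&(z>.004)&(z<.014);rep("plate",m,W);print(cv2.minAreaRect(W[m][:,:2].astype(np.float32)))
m=box(180,255,115,222)&(z>.010)&(z<.03);rep("traywall",m,W);print(cv2.minAreaRect(W[m][:,:2].astype(np.float32)))
m=box(180,255,115,222)&(z<.010)&(p.min(-1)>120);rep("trayfloor",m,W);print(cv2.minAreaRect(W[m][:,:2].astype(np.float32)))
for n,b in(("v1",box(140,165,244,262)),("v2",box(167,189,263,282)),("buf",box(118,160,222,250)),("stand",box(90,190,292,450)),("screen",box(265,350,355,470))):
    rep(n,b&(z>.03),W)
```

```text
captop 577 med [0.4671 0.0995 0.1212] min [0.4432 0.0768 0.1167] max [0.4903 0.123  0.1252]
(array([0.4674, 0.0997]), 0.0257)
bigcap 930 med [ 0.4828 -0.0627  0.0406] min [ 0.4497 -0.0958  0.0231] max [ 0.5149 -0.0307  0.046 ]
captop side 346 med [0.4683 0.0924 0.1194] min [0.4444 0.0728 0.1161] max [0.491  0.1186 0.1214]
(array([0.467 , 0.0969]), 0.026)
plate 1513 med [0.4606 0.0695 0.0085] min [0.4097 0.0106 0.0042] max [0.5424 0.1663 0.0135]
((0.4793403148651123, 0.08397994935512543), (0.16279934346675873, 0.19303877651691437), 0.692857563495636)
traywall 427 med [0.5338 0.3988 0.0188] min [0.4503 0.2877 0.0102] max [0.5788 0.4676 0.0234]
((0.5150055885314941, 0.3777941167354584), (0.17227742075920105, 0.11273552477359772), 83.05572509765625)
trayfloor 3962 med [0.5159 0.3796 0.0021] min [ 0.4603  0.2969 -0.0018] max [0.5727 0.4629 0.0066]
((0.5150498151779175, 0.38117706775665283), (0.1774781048297882, 0.10983105003833771), 83.19464874267578)
v1 221 med [0.648  0.2049 0.0549] min [0.3426 0.1575 0.0306] max [0.6701 0.2199 0.9469]
v2 156 med [0.5911 0.1618 0.0547] min [0.5814 0.1496 0.0319] max [0.6052 0.1741 0.0584]
buf 735 med [0.6619 0.232  0.0761] min [0.6394 0.2086 0.0322] max [0.6906 0.2592 0.1065]
stand 14372 med [ 0.6335 -0.0272  0.0737] min [ 0.5704 -0.1842  0.0369] max [0.7669 0.1156 0.2804]
screen 6685 med [ 0.3245 -0.0915  0.1162] min [ 0.2568 -0.2215  0.0332] max [ 0.4017 -0.0168  0.1409]
```

Request:
{"op": "carry_out", "data": {"steps": [[[1,0.4,-0.5,-0.3,0,0,0],[1,1.2,-1.6,-0.8,0,0,0],[1,2.2,-2.8,-1.3,0,0,0],[1,3.2,-4.1,-1.7,0,0,0],[1,4.2,-5.4,-2,0,0,0],[1,5.2,-6.7,-2,0,0,0],[1,6.2,-8,-2,0,0,0],[1,7.2,-9.3,-2,0,0,0],[1,8.2,-10.5,-2,0,0,0],[1,9.2,-11.8,-2,0,0,0],[1,10.2,-13.1,-2,0,0,0],[1,11.2,-14.4,-2,0,0,0],[1,12.2,-15.7,-2,0,0,0],[1,13.2,-17,-2,0,0,0],[1,14.2,-18.2,-2,0,0,0],[1,15.2,-19.5,-2,0,0,0],[1,16.2,-20.8,-2,0,0,0],[1,17.1,-22,-2,0,0,0],[1,17.7,-22.8,-2,0,0,0],[1,18,-23.1,-2,0,0,0]]], "newtons": 80}}

```text
t: 1.77
ee_pos: [0.4492, 0.0592, 0.2807]
ee_rot: [0.993, 0.117, -0.001, -0.0]
contact_force: [0.1, 0.2, -0.1]
finger_gap: 0.998
gripper_force: 0.0
```

Run:
```python
from h import *
from scipy.spatial.transform import Rotation as R
s=monitor.sense();print(s["t"],s["ee_pos"],R.from_quat(s["ee_rot"]).as_matrix().round(4).tolist(),s["joint_pos"].round(3),s["contact_force"])
```

```text
1.7667 [0.44919479 0.05923775 0.28066648] [[0.9727, 0.232, -0.0011], [0.232, -0.9727, 0.0008], [-0.0009, -0.0011, -1.0]] [-3.400e-02 -4.000e-01  1.930e+00  1.000e-03  1.613e+00  1.303e+00] [ 0.08676761  0.22765554 -0.13200414]
```

Request:
{"op": "carry_out", "data": {"steps": [[[1,0.3,-0.4,0.5,0,0,0],[1,0.6,-0.8,1.5,0,0,0],[1,1.0,-1.3,2.5,0,0,0],[1,1.06,-1.35,3.5,0,0,0],[1,1.06,-1.35,4.4,0,0,0],[1,1.06,-1.35,5,0,0,0],[1,1.06,-1.35,5.2,0,0,0],[1,1.06,-1.35,5.2,0,0,0],[1,1.06,-1.35,5.2,0,0,0]]]}}

```text
t: 2.52
ee_pos: [0.4674, 0.0947, 0.1519]
ee_rot: [0.993, 0.114, 0.0, 0.0]
contact_force: [-0.1, 0.5, -0.3]
finger_gap: 0.994
gripper_force: 0.0
```

Run:
```python
from h import *
p,d,W=cloud("side");np.savez("side1",p=p,W=W)
save("s1",cv2.resize(p[120:330,170:420],None,fx=3,fy=2.8))
print(monitor.sense()["ee_pos"])
```

```text
[0.46791147 0.09481899 0.15266522]
```

View pics/s1.png

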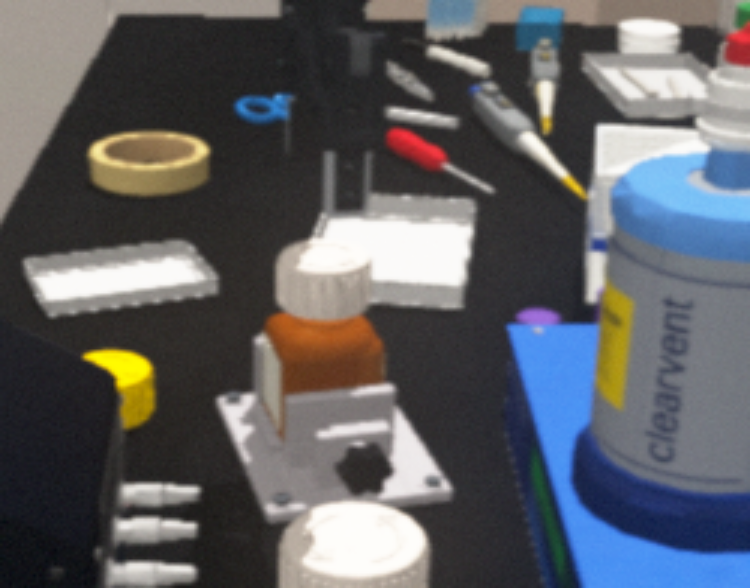

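Run:
```python
from h import *
m=camera_model("side");R=np.array(m["R"]);t=np.array(m["t"]);f=210/np.tan(np.radians(m["vfov"])/2)
def pr(X):
    c=R@X+t;return (f*c[0]/c[2]+m["cx"],f*c[1]/c[2]+m["cy"])
for X in([.467,.095,.152],[.467,.05,.165],[.467,.138,.165],[.467,.098,.121]):print(X,np.round(pr(np.array(X)),1))
Z=np.load("side1.npz");W=Z["W"];p=Z["p"]
q=(abs(W[...,0]-.467)<.06)&(abs(W[...,1]-.098)<.09)&(W[...,2]>.13)&(W[...,2]<.2)
A=W[q];print(q.sum())
for lo in np.arange(.13,.2,.01):
    a=A[(A[:,2]>=lo)&(A[:,2]<lo+.01)]
    if len(a):print(round(lo,2),len(a),a.min(0).round(3),a.max(0).round(3),np.median(a,0).round(3))
p2,d,W2=cloud("top");W=W2
q=(abs(W[...,0]-.467)<.05)&(abs(W[...,1]-.098)<.09)&(W[...,2]>.1);print(q.sum(),np.median(W[q],0))
save("t1",cv2.resize(p2[150:300,220:400],None,fx=4,fy=4))
```

```text
[0.467, 0.095, 0.152] [277.4 192.8]
[0.467, 0.05, 0.165] [277.2 195.7]
[0.467, 0.138, 0.165] [277.9 175.9]
[0.467, 0.098, 0.121] [277.1 210.1]
559
0.16 86 [0.446 0.041 0.163] [0.489 0.14  0.17 ] [0.468 0.049 0.167]
0.17 167 [0.446 0.036 0.17 ] [0.489 0.141 0.18 ] [0.468 0.048 0.175]
0.18 166 [0.446 0.036 0.18 ] [0.489 0.141 0.19 ] [0.47  0.045 0.185]
0.19 140 [0.446 0.036 0.19 ] [0.488 0.139 0.2  ] [0.472 0.044 0.195]
8695 [0.45412928 0.09725428 0.46721043]
```

View pics/t1.png

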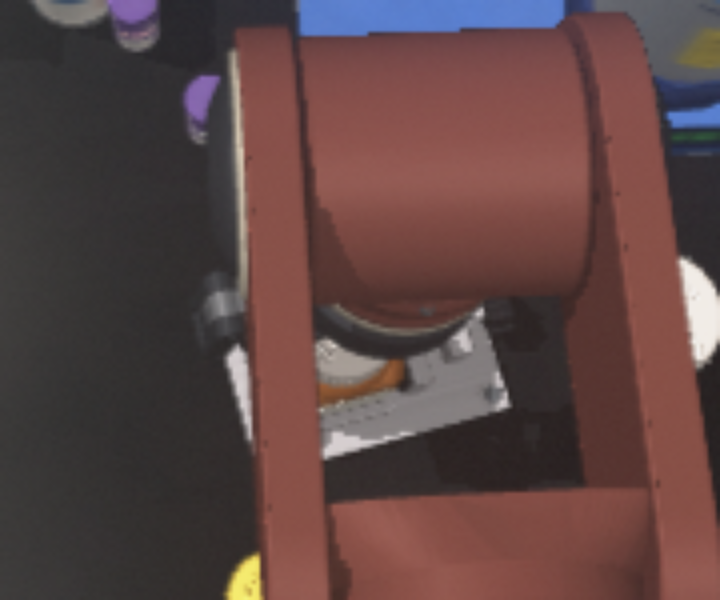

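The side view shows the finger (crop pixel about (348,190)) in line with the cap at (325,275). The finger points from the depth image bracket the cap. In the top view the arm hides most of the cap (340,360). I'll go down with a 3 mm y correction and grip.

Request:
{"op": "carry_out", "data": {"steps": [[[1,0,-0.1,0.3,0,0,0],[1,0,-0.12,0.9,0,0,0],[1,0,-0.12,1.5,0,0,0],[1,0,-0.12,2.1,0,0,0],[1,0,-0.12,2.5,0,0,0],[1,0,-0.12,2.5,0,0,0],[1,0,-0.12,2.5,0,0,0],[0.3,0,-0.12,2.5,0,0,0],[0.3,0,-0.12,2.5,0,0,0],[0.3,0,-0.12,2.5,0,0,0],[0.3,0,-0.12,2.5,0,0,0],[0.3,0,-0.12,2.5,0,0,0],[0.3,0,-0.12,2.5,0,0,0],[0.3,0,-0.12,2.5,0,0,0],[0.3,0,-0.12,2.5,0,0,0],[0.3,0,-0.12,2.5,0,0,0]]], "newtons": 80}}

```text
t: 3.95
ee_pos: [0.4672, 0.0983, 0.0899]
ee_rot: [0.993, 0.115, 0.001, -0.0]
contact_force: [-2.1, 1.0, 6.2]
finger_gap: 0.565
gripper_force: 81.8
```

Request:
{"op": "carry_out", "data": {"steps": [[[0.3,0,0,0.08,0,0,0],[0.3,0,0,0.16,0,0,0],[0.3,0,0,0.24,0,0,0],[0.3,0,0,0.28,0,0,0],[0.3,0,0,0.28,0,0,0],[0.3,0,0,0.28,0,0,0]]], "newtons": 100}}

```text
t: 4.45
ee_pos: [0.4672, 0.0983, 0.0834]
ee_rot: [0.993, 0.115, 0.001, -0.0]
contact_force: [-3.6, 0.5, 8.9]
finger_gap: 0.562
gripper_force: 102.4
```

Run:
```python
from h import *
s=monitor.sense();print(s)
p,d,W=cloud("side")
save("s2",cv2.resize(p[150:270,200:360],None,fx=4.8,fy=4.8))
print(monitor.sense()["contact_force"])
```

```text
{'t': 4.45, 'joint_pos': array([ 5.11434019e-02, -1.66747940e-01,  2.08117175e+00,  4.15609005e-04,
        1.22575417e+00,  1.39188882e+00]), 'joint_velocities': array([-0.00053872, -0.00134008,  0.00128007, -0.00123562, -0.00307036,
        0.00030822]), 'tau': array([ -0.93609134, -22.36619532, -30.33141732,  -0.40196867,
        -0.78165159,   0.06840792]), 'ee_pos': array([0.46721038, 0.09832219, 0.08340258]), 'ee_rot': array([ 9.93399644e-01,  1.14702259e-01,  7.18381630e-04, -1.50052004e-04]), 'contact_force': array([-3.55361094,  0.53248476,  8.86343191]), 'ft_torque': array([0.27593939, 0.46182607, 0.10355901]), 'gripper_force': 102.35551334917545, 'finger_gap': 0.5623816872067402}
[-3.60681468  1.11720845  8.59551074]
```

View pics/s2.png

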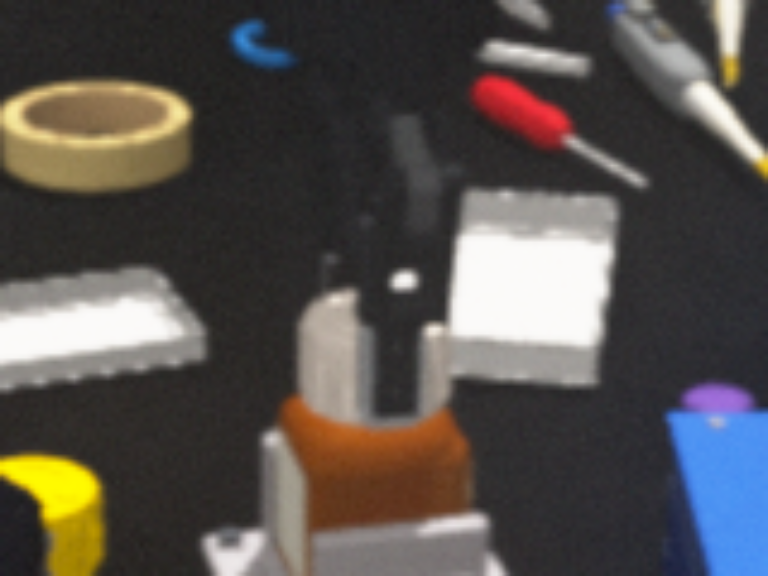

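The finger grips the near side of the cap at crop pixel (390,360), and its tip reaches only to the cap's lower rim. An 8.9 N push corresponds to about 6 mm of travel. I'll press a bit more and then turn, with tool z negative being anticlockwise from above.

Request:
{"op": "carry_out", "data": {"steps": [[[0.3,0,0,0.04,0,0,0],[0.3,0,0,0.06,0,0,0],[0.3,0,0,0.06,0,0,0],[0.3,0,0,0.06,0,0,-4],[0.3,0,0,0.06,0,0,-8],[0.3,0,0,0.06,0,0,-12],[0.3,0,0,0.06,0,0,-16],[0.3,0,0,0.06,0,0,-20],[0.3,0,0,0.06,0,0,-20],[0.3,0,0,0.06,0,0,-20]]]}}

```text
t: 5.33
ee_pos: [0.4682, 0.0984, 0.0831]
ee_rot: [0.958, 0.286, 0.002, 0.0]
contact_force: [-3.6, 1.4, 12.0]
finger_gap: 0.563
gripper_force: 102.7
```

Run:
```python
from h import *
s=monitor.sense();print(s["contact_force"],s["ft_torque"],s["ee_pos"],s["joint_pos"])
```

```text
[-3.60614177  1.42145453 11.99755758] [0.31417866 0.51257712 0.14266817] [0.4681741  0.09843878 0.08305145] [ 5.11769823e-02 -1.65279022e-01  2.08054465e+00  6.11311713e-04
  1.22275779e+00  1.04257894e+00]
```

Request:
{"op": "carry_out", "data": {"steps": [[[0.3,0,0,0,0,0,-5],[0.3,0,0,0,0,0,-10],[0.3,0,0,0,0,0,-15],[0.3,0,0,0,0,0,-20],[0.3,0,0,0,0,0,-25],[0.3,0,0,0,0,0,-30],[0.3,0,0,0,0,0,-35],[0.3,0,0,0,0,0,-40],[0.3,0,0,0,0,0,-41],[0.3,0,0,0,0,0,-41],[0.3,0,0,0,0,0,-41]]]}}

```text
t: 6.25
ee_pos: [0.4687, 0.0987, 0.0831]
ee_rot: [0.798, 0.603, 0.002, 0.001]
contact_force: [-1.4, 3.5, 11.5]
finger_gap: 0.562
gripper_force: 102.5
```

Run:
```python
from h import *
s=monitor.sense();print(s["contact_force"],s["ft_torque"],s["ee_pos"],s["joint_pos"])
```

```text
[-1.40346797  3.51231077 11.47974316] [ 0.49229892  0.27340564 -0.04822204] [0.46869151 0.0987114  0.08313516] [ 5.12969175e-02 -1.65085247e-01  2.08022510e+00  1.33152189e-03
  1.22137790e+00  3.27497976e-01]
```

Request:
{"op": "carry_out", "data": {"steps": [[[0.3,0,0,-0.1,0,0,0],[0.3,0,0,-0.2,0,0,0],[0.3,0,0,-0.3,0,0,0],[0.3,0,0,-0.4,0,0,0],[0.3,0,0,-0.5,0,0,0],[0.3,0,0,-0.5,0,0,0]]]}}

```text
t: 6.75
ee_pos: [0.4667, 0.0978, 0.0932]
ee_rot: [0.798, 0.603, 0.0, 0.0]
contact_force: [1.6, 0.0, 3.1]
finger_gap: 0.558
gripper_force: 102.4
```

Request:
{"op": "carry_out", "data": {"steps": [[[0.3,0,0,-0.2,0,0,0],[0.3,0,0,-0.4,0,0,0],[0.3,0,0,-0.7,0,0,0],[0.3,0,0,-1.1,0,0,0],[0.3,0,0,-1.6,0,0,0],[0.3,0,0,-2.2,0,0,0],[0.3,0,0,-2.8,0,0,0],[0.3,0,0,-3.4,0,0,0],[0.3,0,0,-3.8,0,0,0],[0.3,0,0,-4,0,0,0],[0.3,0,0,-4,0,0,0],[0.3,0,0,-4,0,0,0]]]}}

```text
t: 7.75
ee_pos: [0.4661, 0.098, 0.1926]
ee_rot: [0.798, 0.603, -0.0, -0.0]
contact_force: [-0.2, 0.3, -1.4]
finger_gap: 0.562
gripper_force: 104.2
```

Run:
```python
from h import *
from scipy.spatial.transform import Rotation as Ro
p,d,W=cloud("side");s=monitor.sense()
save("s3",cv2.resize(p[80:280,180:400],None,fx=3.5,fy=2.9));print(s["contact_force"])
M=(abs(W[...,0]-.467)<.05)&(abs(W[...,1]-.098)<.06)&(p.min(-1)>100)&(W[...,2]>.12)
print(M.sum(),np.percentile(W[M],[1,50,99],axis=0).round(4).tolist(),s["ee_pos"])
X=Ro.from_quat(s["ee_rot"]).as_matrix()
print(X.T@(np.array([.515,.379,s["ee_pos"][2]])-s["ee_pos"])/.025)
```

```text
[-0.47395587  0.99626139 -0.20177856]
1465 [[0.4303, 0.0404, 0.1929], [0.4644, 0.0764, 0.2214], [0.495, 0.116, 0.4364]] [0.46586248 0.09802471 0.19193052]
[ 1.13488297e+01 -1.17584898e+00 -4.33362051e-03]
```

View pics/s3.png

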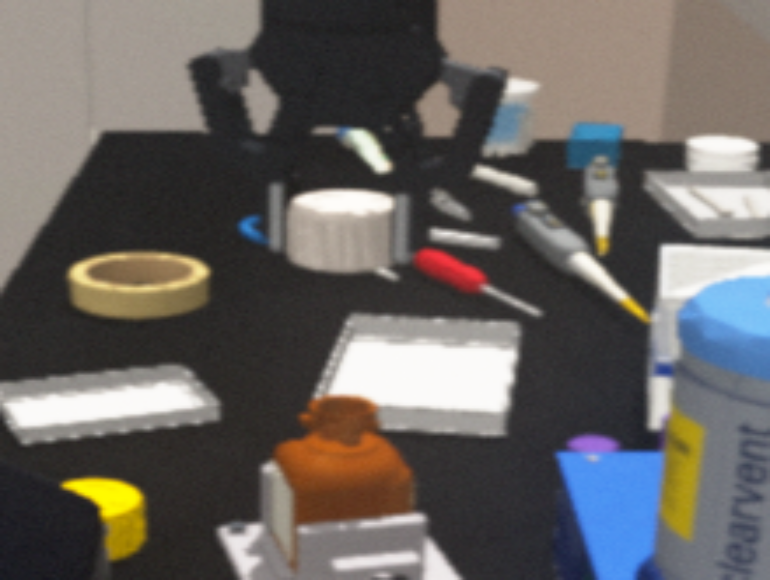

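The cap is held level between the fingers at crop pixel (342,230), and the neck is bare at (345,410). The large tray is at (425,370). Next I'll move over the tray and turn the jaws along its long side.

Request:
{"op": "carry_out", "data": {"steps": [[[0.3,0.3,0,0,0,0,3],[0.3,1,-0.1,0,0,0,9],[0.3,1.9,-0.2,0,0,0,15],[0.3,2.9,-0.3,0,0,0,21],[0.3,3.9,-0.4,0,0,0,27],[0.3,4.9,-0.5,0,0,0,33],[0.3,5.9,-0.6,0,0,0,39],[0.3,6.9,-0.7,0,0,0,45],[0.3,7.9,-0.8,0,0,0,51],[0.3,8.9,-0.9,0,0,0,57],[0.3,9.8,-1,0,0,0,63],[0.3,10.6,-1.1,0,0,0,69],[0.3,11.1,-1.15,0,0,0,75],[0.3,11.35,-1.18,0,0,0,79],[0.3,11.35,-1.18,0,0,0,81],[0.3,11.35,-1.18,0,0,0,81],[0.3,11.35,-1.18,0,0,0,81]]]}}

```text
t: 9.22
ee_pos: [0.5149, 0.3788, 0.1913]
ee_rot: [0.998, -0.059, -0.001, 0.001]
contact_force: [0.3, 0.6, -0.4]
finger_gap: 0.558
gripper_force: 104.1
```

Run:
```python
from h import *
p,d,W=cloud("side");s=monitor.sense();print(s["ee_pos"],s["ee_rot"],s["contact_force"])
M=(abs(W[...,0]-.515)<.05)&(abs(W[...,1]-.379)<.08)&(p.min(-1)>110)&(W[...,2]>.14)&(W[...,2]<.235)
print(M.sum(),np.percentile(W[M],[1,50,99],axis=0).round(4).tolist())
M=(abs(W[...,0]-.515)<.08)&(abs(W[...,1]-.379)<.12)&(W[...,2]>.012)&(W[...,2]<.026)
print(cv2.minAreaRect(W[M][:,:2].astype(np.float32)))
```

```text
[0.51500117 0.37874428 0.19164883] [ 9.98246209e-01 -5.91910279e-02 -7.89301947e-04  5.52969352e-04] [ 0.11953034  0.66329139 -0.93063808]
315 [[0.4918, 0.3449, 0.1909], [0.5221, 0.3596, 0.2084], [0.5408, 0.3921, 0.228]]
((0.5185866355895996, 0.39653104543685913), (0.22020678222179413, 0.11807776987552643), 80.97412109375)
```

Request:
{"op": "carry_out", "data": {"steps": [[[0.3,0,0,0.3,0,0,0],[0.3,0,0,1,0,0,0],[0.3,0,0,2,0,0,0],[0.3,0,0,3,0,0,0],[0.3,0,0,4,0,0,0],[0.3,0,0,5,0,0,0],[0.3,0,0,5.9,0,0,0],[0.3,0,0,6.6,0,0,0],[0.3,0,0,7.0,0,0,0],[0.3,0,0,7.2,0,0,0],[0.3,0,0,7.3,0,0,0],[0.3,0,0,7.35,0,0,0],[0.3,0,0,7.35,0,0,0],[0.3,0,0,7.35,0,0,0]]]}}

```text
t: 10.43
ee_pos: [0.5164, 0.3796, 0.0105]
ee_rot: [0.998, -0.06, 0.001, -0.001]
contact_force: [0.6, -0.3, -0.1]
finger_gap: 0.561
gripper_force: 104.1
```

Request:
{"op": "carry_out", "data": {"steps": [[[0.3,0,0,0.08,0,0,0],[0.3,0,0,0.14,0,0,0],[0.3,0,0,0.2,0,0,0],[0.3,0,0,0.24,0,0,0],[0.3,0,0,0.24,0,0,0]]]}}

```text
t: 10.85
ee_pos: [0.5152, 0.379, 0.0027]
ee_rot: [0.998, -0.06, -0.0, 0.0]
contact_force: [-0.7, -0.7, -0.1]
finger_gap: 0.559
gripper_force: 104.1
```

Request:
{"op": "carry_out", "data": {"steps": [[[0.3,0,0,0.04,0,0,0],[0.3,0,0,0.06,0,0,0],[0.3,0,0,0.06,0,0,0]]]}}

```text
t: 11.1
ee_pos: [0.5155, 0.3792, 0.0018]
ee_rot: [0.998, -0.06, -0.0, 0.0]
contact_force: [-1.2, -1.0, 2.2]
finger_gap: 0.562
gripper_force: 104.6
```

Request:
{"op": "carry_out", "data": {"steps": [[[0.6,0,0,0,0,0,0],[0.65,0,0,0,0,0,0],[0.75,0,0,0,0,0,0],[0.9,0,0,0,0,0,0],[0.9,0,0,0,0,0,0],[0.9,0,0,0,0,0,0],[0.9,0,0,0,0,0,0],[0.9,0,0,-0.3,0,0,0],[0.9,0,0,-0.8,0,0,0],[0.9,0,0,-1.5,0,0,0],[0.9,0,0,-2.5,0,0,0],[0.9,0,0,-3.5,0,0,0],[0.9,0,0,-4.5,0,0,0],[0.9,0,0,-5.5,0,0,0],[0.9,0,0,-6,0,0,0],[0.9,0,0,-6,0,0,0]]], "newtons": 20}}

```text
t: 12.43
ee_pos: [0.5178, 0.3805, 0.1574]
ee_rot: [0.998, -0.06, 0.004, -0.003]
contact_force: [0.6, 0.3, 0.6]
finger_gap: 0.9
gripper_force: 0.0
```

Run:
```python
from h import *
p,d,W=cloud("side")
save("s4",cv2.resize(p[120:280,200:400],None,fx=3.6,fy=3.6))
M=(abs(W[...,0]-.515)<.04)&(abs(W[...,1]-.379)<.06)&(W[...,2]>.024)&(W[...,2]<.045)
print(M.sum(),np.percentile(W[M],[1,50,99],axis=0).round(4).tolist())
```

```text
208 [[0.4928, 0.3521, 0.0242], [0.5165, 0.3689, 0.03], [0.5401, 0.3959, 0.0322]]
```

View pics/s4.png

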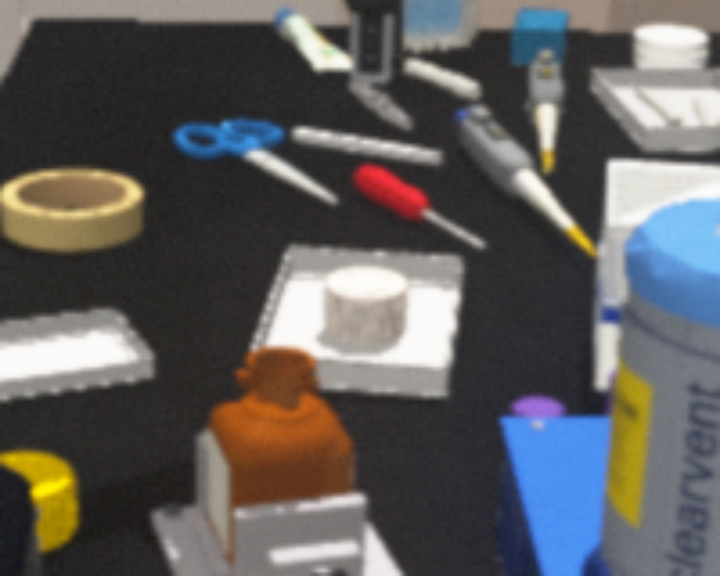

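The cap stands open side down in the middle of the large tray (crop pixel (366,308)), with its top at about 32 mm. The gripper is clear, so I'm handing in.

```bash
python3 -c "
from cell import job;print(job.job_done())"
```

```text
the job is handed in; nothing more can be done
None
```

I opened the amber bottle and set its cap open side down in the middle of the large tray at about 12 s on the robot's clock, then handed the job in; no verdict was returned.

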